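# Stir the bath beads under the tap

### The job

Take the wooden stirring stick from its leaning rest and, keeping it leaning so that it works beneath the spout, stir the bath beads with its blade close to the bowl's floor: three full turns round the bowl, clockwise seen from above, wide enough to sweep through the whole ring of beads and push them well out of their places. Then lay the stick back in its rest as it was, tip on the foot ledge, and let go. Keep all beads in the bowl, do not knock the tap, and leave the bowl and the other things where they stand.

Things in the scene. Friction and masses are not known exactly. Their poses are not given: they have to be found in the camera images.
- stick: pale wooden stirring stick, 200 mm long, 14 mm thick, 70 g. Origin at the middle of its lower tip; own z runs up to the handle end, own y across its width. From the tip: flat blade 36 mm wide for 60 mm, shaft 14 mm wide for 70 mm, handle 24 mm wide for the last 70 mm. Starts lying in the leaning rest
- stick_grip (a point): point on the stick's centre line, in the handle, 168 mm from the tip (32 mm below the handle end, which must stay clear of the gripper's body); same axes as the stick: a good place to grip, across the 24 mm width, fingers pointing down along the stick
- stick_end (a point): centre of the handle's upper end, 200 mm from the tip
- rest: fixed leaning bamboo rest, foot 120 x 80 mm. Origin on the counter under the place of the stick's tip; own x points level from handle side to tip side. Its trough leans 35 degrees from vertical, top towards own -x (robot's side). A stick lying home has its tip centre 30 mm above this origin and leans 35 degrees; lift it straight up, lower it straight down to put it back
- rest_foot (a point): where the tip centre of a stick lying home is, 30 mm above the counter, on the foot ledge that stops it
- rest_top (a point): point on the centre line of a stick lying home at the upper end of the trough, 105 mm from rest_foot. The back board lies beneath the stick up to here, side lips 44 mm apart rise 16 mm above the board; the upper 95 mm of the stick stand clear on all sides
- bowl: loose round blue stoneware bowl, 204 mm across the rim, 60 mm high, wall 6 mm, 0.9 kg; origin at the centre of its underside. Flat inner floor 8 mm above the origin, inner radius 88 mm at the floor and 96 mm at the rim. The direction of its x and y axes is arbitrary
- bowl_in (a point): centre of the bowl's inner floor, 8 mm above the counter
- tap: fixed chrome tap. Origin on the counter straight below the spout's outlet; own +x points horizontally to the tap's column (38 mm thick, axis 170 mm from the origin, 215 mm tall, small lever to 256 mm). The level spout, 26 mm thick, runs from the column at 200 mm height to above the origin, where its outlet ends 170 mm above the counter, over about the middle of the bowl
- lilac0: chunky lilac bath bead: a stiff little drum with rounded edges, 28 mm across, 20 mm tall, 15 g; origin at the centre of its underside. Starts in the bowl, in a ring of six about 42 mm from its centre
- lilac1: chunky lilac bath bead: a stiff little drum with rounded edges, 28 mm across, 20 mm tall, 15 g; origin at the centre of its underside. Starts in the bowl, in a ring of six about 42 mm from its centre
- lilac2: chunky lilac bath bead: a stiff little drum with rounded edges, 28 mm across, 20 mm tall, 15 g; origin at the centre of its underside. Starts in the bowl, in a ring of six about 42 mm from its centre
- white0: chunky white bath bead: a stiff little drum with rounded edges, 28 mm across, 20 mm tall, 15 g; origin at the centre of its underside. Starts in the bowl, in a ring of six about 42 mm from its centre
- white1: chunky white bath bead: a stiff little drum with rounded edges, 28 mm across, 20 mm tall, 15 g; origin at the centre of its underside. Starts in the bowl, in a ring of six about 42 mm from its centre
- white2: chunky white bath bead: a stiff little drum with rounded edges, 28 mm across, 20 mm tall, 15 g; origin at the centre of its underside. Starts in the bowl, in a ring of six about 42 mm from its centre
- bottle: bystander: amber bottle, 68 mm diameter, 190 mm tall, standing; origin at its underside
- jar: bystander: white jar with wooden cap, 72 mm diameter, 70 mm tall; origin at its underside
- soap: bystander: pale blue bar of soap, 90 x 60 x 28 mm; origin at its underside

How it is judged (in metres and radians):
On the way, in this order (a step that is already met when the one before it is completed fails the run):
1. turn 1: the stick, leaning over 17 degrees, tip under 20 mm above the bowl's floor, is in the first quarter of the bowl, clockwise (14 mm or more off centre towards its +x) (x of stick in the frame of bowl_in above 0.014 m and y of stick in the frame of bowl_in above -0.014 m and z of stick in the frame of bowl_in between -0.01 and 0.02 m and horizontal distance between stick and bowl_in below 0.08 m and angle between stick's own z axis and vertical above 0.3 rad).
2. turn 1: the stick, leaning over 17 degrees, tip under 20 mm above the bowl's floor, is in the second quarter of the bowl, clockwise (14 mm or more off centre towards its -y) (y of stick in the frame of bowl_in below -0.014 m and x of stick in the frame of bowl_in above -0.014 m and z of stick in the frame of bowl_in between -0.01 and 0.02 m and horizontal distance between stick and bowl_in below 0.08 m and angle between stick's own z axis and vertical above 0.3 rad).
3. turn 1: the stick, leaning over 17 degrees, tip under 20 mm above the bowl's floor, is in the third quarter of the bowl, clockwise (14 mm or more off centre towards its -x) (x of stick in the frame of bowl_in below -0.014 m and y of stick in the frame of bowl_in below 0.014 m and z of stick in the frame of bowl_in between -0.01 and 0.02 m and horizontal distance between stick and bowl_in below 0.08 m and angle between stick's own z axis and vertical above 0.3 rad).
4. turn 1: the stick, leaning over 17 degrees, tip under 20 mm above the bowl's floor, is in the last quarter of the bowl, clockwise (14 mm or more off centre towards its +y) (y of stick in the frame of bowl_in above 0.014 m and x of stick in the frame of bowl_in below 0.014 m and z of stick in the frame of bowl_in between -0.01 and 0.02 m and horizontal distance between stick and bowl_in below 0.08 m and angle between stick's own z axis and vertical above 0.3 rad).
5. turn 2: the stick, leaning over 17 degrees, tip under 20 mm above the bowl's floor, is in the first quarter of the bowl, clockwise (14 mm or more off centre towards its +x) (all of step 1).
6. turn 2: the stick, leaning over 17 degrees, tip under 20 mm above the bowl's floor, is in the second quarter of the bowl, clockwise (14 mm or more off centre towards its -y) (all of step 2).
7. turn 2: the stick, leaning over 17 degrees, tip under 20 mm above the bowl's floor, is in the third quarter of the bowl, clockwise (14 mm or more off centre towards its -x) (all of step 3).
8. turn 2: the stick, leaning over 17 degrees, tip under 20 mm above the bowl's floor, is in the last quarter of the bowl, clockwise (14 mm or more off centre towards its +y) (all of step 4).
At the end, for the whole second after the job is handed in: Stick released and still in its rest: tip within 20 mm (level) of the rest's origin and 20 to 50 mm up, leaning 35 +-7 degrees, handle end over the rest's -x side. All six beads in the bowl, still; of any two that began as neighbours, at least one over 10 mm from where it began (horizontal distance between each of lilac0, lilac1, lilac2, white0, white1, white2 and bowl_in below 0.09 m and z of each of lilac0, lilac1, lilac2, white0, white1, white2 in the frame of bowl_in below 0.045 m and linear speed of stick below 0.03 m/s and linear speed of each of lilac0, lilac1, lilac2, white0, white1, white2 below 0.05 m/s and distance of any of lilac0, lilac1 from where it was at the start of the episode above 0.01 m and distance of any of lilac1, lilac2 from where it was at the start of the episode above 0.01 m and distance of any of lilac2, white0 from where it was at the start of the episode above 0.01 m and distance of any of white0, white1 from where it was at the start of the episode above 0.01 m and distance of any of white1, white2 from where it was at the start of the episode above 0.01 m and distance of any of white2, lilac0 from where it was at the start of the episode above 0.01 m and distance between stick and rest below 0.05 m and horizontal distance between stick and rest below 0.02 m and z of stick in the frame of rest above 0.02 m and angle between stick's own z axis and vertical between 0.490865 and 0.730865 rad and contact force between stick and rest above 0.1 N and x of stick_end in the frame of rest below -0.08 m); the robot touches nothing.
It fails at once if the tap is knocked (over 3 N) (contact force between any of the arm, the fingers, stick and tap above 3 N).
It fails at once if the bowl is shoved more than 30 mm or lifted (distance of bowl from where it was at the start of the episode above 0.03 m or angle between bowl's own z axis and vertical above 0.2 rad).
It fails at once if a bystander is moved more than 30 mm or tipped over (distance of any of bottle, jar, soap from where it was at the start of the episode above 0.03 m or angle between any of bottle, jar's own z axis and vertical above 0.4 rad).
It also fails if it takes over 72 s, if anything falls off the work surface, if the arm or the gripper's body presses on something with over 40 N, if the wrist force passes 120 N, or if a joint passes its speed limit or range.

### The arm

A 7-joint arm with a two-finger parallel gripper is mounted at the origin on the work surface. World frame = base frame: x ahead of the robot, y to its left, z up, the work surface at z = 0. Lengths are in mm, angles in rad, forces in N, time in s.
With the tool pointing down it reaches from about 425 to 1025 mm from the base axis. Payload 9.4 kg.
Tool frame: the origin (TCP) lies between the finger pads; the fingertips stand 19 mm ahead of it and the grasp point (between the pads) is the TCP; z points along the fingers, y is the line along which they close (so a half turn about z gives the same grasp; the last joint's range is limited). The gripper opens to 93 mm and grips with 3 to 60 N. Pads are 15 mm wide; open, the fingers measure 128 mm over their backs; the gripper's body (75 mm by 188 mm) begins 65 mm behind the grasp point.
Start: joints at [-1.409, 0.599, -0.003, 1.599, 0.002, 0.943, -0.08], TCP at [171.493, 704.425, 237.618] pointing down, gripper open.
Joint ranges: [-2.57, 2.57], [-0.35, 1.97], [-1.29, 1.29], [0.11, 2.56], [-1.05, 4.19], [0.11, 1.86], [-2.63, 2.63]. Speed limits (rad/s): [2.22, 2.22, 3.01, 3.01, 3.14, 3.14, 3.14].

### API

Orientations are given as a unit quaternion [w, x, y, z].
In Python, from bench import move_pose, move_straight, movej, command_gripper, sleep, inverse_kinematics, get_obs, capture, IKError, sign_off gives the robot as it stands. Calls block until the motion is done:
- move_pose(position, orientation): joint-space move of the TCP to a pose.
- move_straight(position, rotation=None, feed=150, until_force=None): straight line of the TCP; rotation=None keeps the orientation; feed is the mean speed in mm/s. With until_force (N) it stops when the force on the tool has changed by that much, and returns True; else False.
- movej(angles): joint-space move.
- command_gripper(opening, f_grip=None): opening from 0.0 (shut) to 1.0 (fully open); f_grip is the grip in N (None keeps the last); returns when the fingers have stopped.
- sleep(seconds).
- inverse_kinematics(position, orientation): joint angles nearest the present ones, or None.
- get_obs(): the state.
- capture(name): name is "scene" or "side" or "wrist"; returns a dict with "pixels" (480x640x3 uint8, red, green, blue), "vfov" (degrees; the focal length in pixels is half the picture's height over the tangent of half this angle, whatever the lens; pixels are square), "cx", "cy" (the principal point, pixels), "dist" ([k1, k2, p1, p2, k3] as OpenCV has them; the pictures are not rectified), "R" (3x3) and "t" (3): a world point X has camera coordinates R X + t. Camera axes: x right, y down, z forward; pixel columns grow to the right and rows downward; lengths in mm; the calibration is good to about 2 mm. A picture is of the moment at which its call begins. There is no depth.
A pose or a line that the arm cannot do raises IKError and nothing moves.
- sign_off(): hands the job in; it is judged then, once.
The state is a dict: "clock": time; "joint_positions": joint angles; "joint_vel": joint speeds; "tau": joint torques, N m; "tool_pos": TCP position; "orientation": TCP orientation; "ft_force": force on the tool from outside, world axes, zero at the start; "moment": the same for the moment, N m; "grip_width": opening from 0.0 (shut) to 1.0 (fully open); "gripper_force": force on a finger pad.
Only numpy, scipy, OpenCV 4.12 (cv2) and the standard library are available. Lean on these libraries where they do the work, as an engineer would, in place of code of your own. Each camera call takes 0.05 s, during which the arm holds its last target. There are 200 camera calls.

## Working session

There is one attempt and no reset: what is moved stays moved. The work goes in short steps, each a Python script; the robot and the scene stay as the last script left them, time stands still between calls to the robot, and variables do not carry over. Pictures are saved under pics/ and viewed, at most 10 in all, crops included, and the job is handed in when it is done.

```bash
ls; mkdir -p pics
python3 - <<'E'
from bench import *
import cv2,pickle
o={}
for n in("scene","side"):
    c=capture(n);o[n]=c
    cv2.imwrite(f"pics/{n}0.png",c["pixels"][:,:,::-1]); print(n,c["vfov"],c["cx"],c["cy"],c["dist"],-c["R"].T@c["t"],c["R"][2])
pickle.dump(o,open("c0.pkl","wb"))
print(get_obs())
E
```

```text
pics
scene 52.7961744569651 327.9806620826741 241.7189011287841 [-0.08474651  0.          0.          0.          0.        ] [1316.47048584   -4.22682639  728.65252076] [-0.79581386  0.07763973 -0.60054339]
side 49.75524317966182 321.5086788839093 240.94492984726557 [-0.11714692  0.          0.          0.          0.        ] [ 189.64629884 -544.02643911  870.24049484] [ 0.34252663  0.61459568 -0.71059669]
{'clock': 0.1, 'joint_positions': array([-1.40870775,  0.60002849, -0.00252296,  1.60006542,  0.00182029,
        0.94290947, -0.07982544]), 'joint_vel': array([ 0.00140647, -0.00271242,  0.00037113,  0.00024463,  0.00080907,
       -0.00118752,  0.00076459]), 'tau': array([ 5.84470326e-03, -7.66567969e+01,  1.50240205e+00, -2.52935189e+01,
       -5.23074204e-02,  1.37229165e-02,  5.25951532e-05]), 'tool_pos': array([171.41102375, 704.010523  , 236.85307947]), 'orientation': array([-4.38292354e-06,  1.19096828e-01,  9.92882394e-01, -7.04628722e-04]), 'ft_force': array([-0.11905128, -0.50637983, -0.24595206]), 'moment': array([ 0.0126691 , -0.03292666, -0.00698417]), 'gripper_force': 0.0, 'grip_width': 0.9969112669620657}
```

View pics/scene0.png

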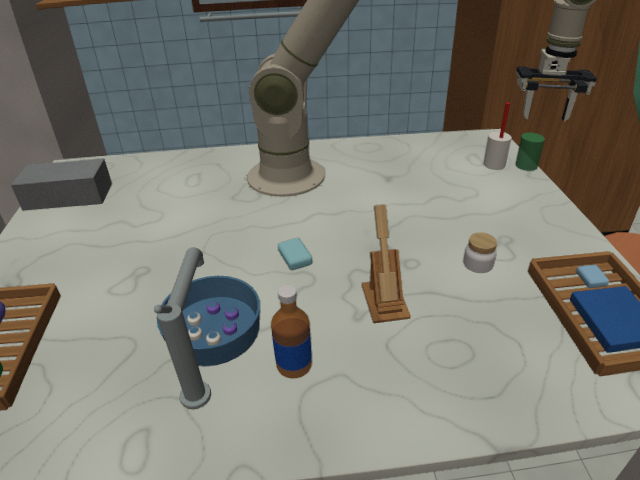

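View pics/side0.png

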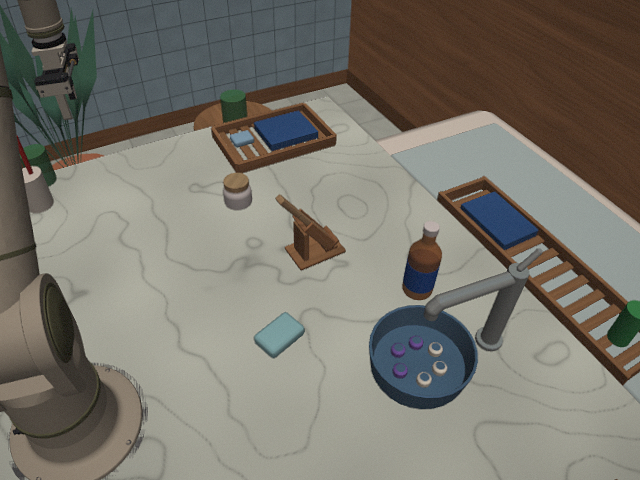

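The scene view shows the stick and rest at (386,205)–(388,310), the bowl at (210,318), the tap base at (195,395) and the bottle at (292,345). The side view shows the stick at (278,198)–(338,245), the bowl at (423,355) and the tap base at (489,338). I'll enlarge the key spots and extract the masks.

```bash
cat > h.py <<'E'
import numpy as np,cv2
def K(c):
    f=240/np.tan(np.radians(c["vfov"]/2)); return np.array([[f,0,c["cx"]],[0,f,c["cy"]],[0,0,1]])
def rays(c,px):
    u=cv2.undistortPoints(np.array(px,float).reshape(-1,1,2),K(c),np.array(c["dist"])).reshape(-1,2)
    d=np.c_[u,np.ones(len(u))]@c["R"]; return -c["R"].T@c["t"], d/np.linalg.norm(d,axis=1)[:,None]
def onz(c,px,z):
    o,d=rays(c,px); return o+d*((z-o[2])/d[:,2])[:,None]
def tri(c1,p1,c2,p2):
    o1,d1=rays(c1,[p1]);o2,d2=rays(c2,[p2]);d1=d1[0];d2=d2[0]
    s=np.linalg.lstsq(np.c_[d1,-d2],o2-o1,rcond=None)[0]
    a=o1+s[0]*d1;b=o2+s[1]*d2; return (a+b)/2,np.linalg.norm(a-b)
def proj(c,P):
    return cv2.projectPoints(np.array(P,float).reshape(-1,1,3),cv2.Rodrigues(c["R"])[0],c["t"].astype(float),K(c),np.array(c["dist"]))[0].reshape(-1,2)
E
python3 - <<'E'
import pickle;from h import *
from scipy.optimize import least_squares
o=pickle.load(open("c0.pkl","rb"))
def crop(n,x,y): return cv2.resize(o[n]["pixels"][y:y+120,x:x+100,::-1],(400,480),interpolation=cv2.INTER_CUBIC)
cv2.imwrite("pics/crop1.png",np.hstack([crop("scene",335,200),crop("side",260,180)]))
cv2.imwrite("pics/crop2.png",np.hstack([crop("scene",150,240),crop("side",415,245)]))
for n,(x0,y0,x1,y1) in {"side":(360,295,485,415),"scene":(150,270,270,370)}.items():
    c=o[n];h=cv2.cvtColor(c["pixels"],cv2.COLOR_RGB2HSV);m=cv2.inRange(h,(95,90,20),(115,255,255));M=np.zeros_like(m);M[y0:y1,x0:x1]=m[y0:y1,x0:x1]
    cs=max(cv2.findContours(M,cv2.RETR_EXTERNAL,cv2.CHAIN_APPROX_NONE)[0],key=cv2.contourArea)
    hull=cs.reshape(-1,2).astype(float); P=onz(c,hull,60)
    f=lambda q:np.hypot(P[:,0]-q[0],P[:,1]-q[1])-102
    r=least_squares(f,P.mean(0)[:2],loss="cauchy",f_scale=1.5)
    print(n,cv2.boundingRect(cs),r.x,np.mean(abs(f(r.x))<3),len(P))
E
```

```text
side (369, 306, 108, 103) [ 613.48994086 -178.84781129] 0.44715447154471544 492
scene (183, 276, 76, 90) [ 652.61451825 -166.1203024 ] 0.17964071856287425 334
```

View pics/crop1.png

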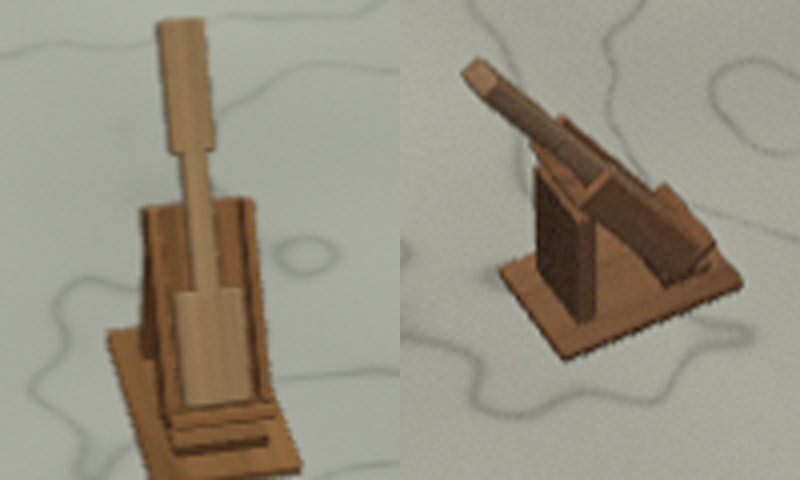

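View pics/crop2.png

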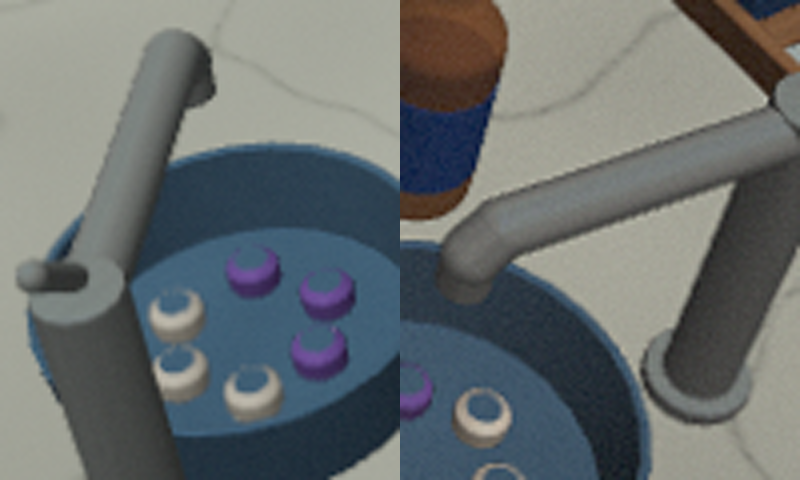

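Run:
```python
import pickle;from h import *
from scipy.optimize import least_squares
o=pickle.load(open("c0.pkl","rb"));S,D=o["scene"],o["side"]
# stick
a=np.radians(35)
px=np.array([(158,20),(204,17),(170,152),(215,150),(174,292),(246,288),(177,406),(250,402)])/4+[335,200]
yz=[(12,200),(12,130),(18,60),(18,0)]
loc=np.array([(7,s*w,z) for w,z in yz for s in(1,-1)])  # x: up-facing normal
def pts(q,loc):
    e=np.array([np.cos(q[2]),np.sin(q[2]),0]);k=np.array([0,0,1.]);l=np.cross(k,e)
    zax=-np.sin(a)*e+np.cos(a)*k; n=np.cos(a)*e+np.sin(a)*k
    return np.array([q[0],q[1],30])+loc[:,:1]*n+loc[:,1:2]*l+loc[:,2:]*zax
best=None
for s in(1,-1):
    L=loc*[1,s,1]
    r=least_squares(lambda q:(proj(S,pts(q,L))-px).ravel(),[600,100,0])
    print(s,r.x,r.cost);best=r if best is None or r.cost<best.cost else best
q=best.x;print((proj(S,pts(q,loc))-px).round(1).tolist())
print("side end corners",(proj(D,pts(q,np.array([(7,12,200),(7,-12,200),(-7,12,200.),(-7,-12,200)]))).round(1)).tolist(), (np.array([(483,58),(462,70),(470,92),(495,82)])/4+[260,180]).tolist())
ep,er=tri(S,px[:2].mean(0),D,np.array([489,70])/4+[260,180]);print("end upper edge tri",ep,er,pts(q,np.array([(7,0,200.)])))
# bowl check
t=np.linspace(0,2*np.pi,90);c=np.array([613.5,-178.8])
pr=proj(S,np.c_[c[0]+102*np.cos(t),c[1]+102*np.sin(t),60+0*t]);print("scene rim bbox",pr.min(0),pr.max(0))
for n,cam in o.items():
    h=cv2.cvtColor(cam["pixels"],cv2.COLOR_RGB2HSV)
    for nm,m in(("lilac",cv2.inRange(h,(125,80,40),(155,255,255))),("white",cv2.inRange(h,(0,0,130),(40,90,255)))):
        x,y,w,hh=(150,270,120,90) if n=="scene" else (380,325,80,70)
        k,lab,st,ce=cv2.connectedComponentsWithStats(m[y:y+hh,x:x+w])
        for i in range(1,k):
            if 30<st[i,4]<300:
                P=onz(cam,[ce[i]+[x,y]],16)[0];print(n,nm,st[i,4],P.round(0)[:2],"r",np.hypot(*(P[:2]-c)).round(0),np.degrees(np.arctan2(*(P[:2]-c)[::-1])).round(0))
# tap
print("col",onz(D,[np.array([697,378])/4+[415-100,245]],5),onz(S,[(195,396)],5))
print("outlet",onz(D,[np.array([463-400,292])/4+[415,245]],170),tri(S,np.array([200,98])/4+[150,240],D,np.array([63,292])/4+[415,245]))
print("bottle",onz(D,[(418,291)],5),onz(S,[(293,365)],5),"soap",onz(D,[(279,334)],28))
```

```text
1 [6.08891574e+02 1.90085653e+02 8.31893431e-02] 887.3169862910224
-1 [6.09932408e+02 1.86492064e+02 1.74310927e-02] 3.304153846998113
[[11.7, -1.5], [-11.3, 0.2], [11.7, -0.3], [-11.0, 1.3], [16.5, -1.6], [-18.7, 1.2], [18.2, -1.2], [-17.2, 1.7]]
side end corners [[278.7, 192.9], [283.9, 199.8], [273.7, 197.7], [278.8, 204.7]] [[380.75, 194.5], [375.5, 197.5], [377.5, 203.0], [383.75, 200.5]]
end upper edge tri [650.79066627 109.57982664 254.81396926] 108.90192761778509 [[500.96774103 184.59249822 197.84544391]]
scene rim bbox [154.53159353 274.24980987] [258.65429652 347.83799424]
scene lilac 87 [ 572. -176.] r 42.0 177.0
scene lilac 90 [ 593. -137.] r 46.0 116.0
scene lilac 97 [ 635. -140.] r 44.0 62.0
scene white 53 [ 597. -216.] r 41.0 -114.0
scene white 55 [ 638. -209.] r 39.0 -51.0
scene white 59 [ 655. -171.] r 42.0 10.0
side lilac 99 [ 631. -140.] r 43.0 65.0
side lilac 96 [ 590. -138.] r 47.0 120.0
side lilac 109 [ 569. -177.] r 44.0 178.0
side white 64 [ 659. -169.] r 47.0 12.0
side white 75 [ 641. -207.] r 39.0 -46.0
side white 75 [ 600. -213.] r 37.0 -111.0
col [[ 777.44229685 -197.28325753    5.        ]] [[ 778.85119893 -196.66438398    5.        ]]
outlet [[ 605.16364464 -182.29660975  170.        ]] (array([ 607.65067629, -176.67588824,  164.58721124]), np.float64(5.603472604521659))
bottle [[721.41994654 -25.25651088   5.        ]] [[730.26149299 -18.78456907   5.        ]] soap [[401.90017975  -3.14134999  28.        ]]
```

```bash
cat >> h.py <<'E'
from scipy.spatial.transform import Rotation as Ro
A=np.radians(35); REST=np.array([609.9,186.5,30.]); YR=.0174; BOWL=np.array([614.5,-176.5,0]); YB=-.1
def pose(tip,yaw,back=0,up=0):
    "TCP pose with the stick's tip there, optionally drawn back along the stick"
    e=np.array([np.cos(yaw),np.sin(yaw),0]);k=np.array([0,0,1.]);l=np.cross(k,e)
    zt=np.sin(A)*e-np.cos(A)*k
    q=Ro.from_matrix(np.c_[np.cross(l,zt),l,zt]).as_quat()
    return np.array(tip,float)-(168+back)*zt+up*k, q[[3,0,1,2]]
def btip(r,th,z=16):
    e=np.array([np.cos(YB),np.sin(YB),0]);l=np.array([-e[1],e[0],0])
    return BOWL+e*(4+r*np.cos(th))+l*r*np.sin(th)+[0,0,z]
E
python3 - <<'E'
from bench import *;from h import *
for n,p in {"pre":pose(REST,YR,110),"grasp":pose(REST,YR),"lift":pose(REST,YR,0,130),"bpre":pose(btip(0,0),YB,160),"b0":pose(btip(5,0),YB),"b1":pose(btip(40,0),YB),"b2":pose(btip(40,1.57),YB),"b3":pose(btip(40,3.14),YB),"b4":pose(btip(40,-1.57),YB)}.items():
    j=inverse_kinematics(*p);print(n,p[0].round(),None if j is None else np.round(j,2))
E
```

```text
pre [450. 184. 258.] [-1.23  0.22  0.58  2.52  1.78  0.26 -0.84]
grasp [514. 185. 168.] [ 0.09  0.67 -1.1   2.44  1.8   1.01 -0.79]
lift [514. 185. 298.] [-1.1   0.19  0.54  2.37  1.21  0.23 -0.15]
bpre [ 431. -158.  285.] [ 0.49  0.09 -0.19  2.51  4.14  0.12 -2.39]
b0 [ 528. -168.  154.] [ 0.89  0.63 -0.91  2.46  2.33  0.56 -0.57]
b1 [ 562. -171.  154.] [ 0.87  0.65 -0.91  2.39  2.25  0.54 -0.47]
b2 [ 527. -127.  154.] [ 0.88  0.7  -1.09  2.49  2.16  0.73 -0.49]
b3 [ 483. -163.  154.] None
b4 [ 519. -207.  154.] [ 0.99  0.63 -0.91  2.44  2.38  0.5  -0.51]
```

Run:
```python
from bench import *;from h import *
import h
lo=np.array([-2.57,-.35,-1.29,.11,-1.05,.11,-2.63]);hi=np.array([2.57,1.97,1.29,2.56,4.19,1.86,2.63])
for lean in(25,30,35):
  h.A=np.radians(lean)
  for yaw in np.radians([-95,-75,-60,-45,-30,-15,15,30,45,60,75]):
    js=[inverse_kinematics(*p) for p in [pose(btip(40,t),yaw) for t in np.arange(8)*np.pi/4]+[pose(btip(5,0),yaw,b) for b in(0,80,160)]]
    ok=[j is not None for j in js]
    if all(ok):
        js=np.array(js);print(lean,np.degrees(yaw).round(),"margin",np.minimum(js-lo,hi-js).min().round(2),js.min(0).round(1),js.max(0).round(1))
    else: print(lean,np.degrees(yaw).round(),sum(ok))
h.A=np.radians(35)
```

```text
25 -95.0 margin 0.5 [-0.7  0.5  0.6  1.8  0.   0.6 -0.2] [-0.5  0.7  0.7  2.   0.1  1.  -0.1]
25 -75.0 margin 0.27 [-0.7  0.4  0.6  2.   0.2  0.4 -0.1] [-0.5  0.6  0.7  2.2  0.3  0.8  0.1]
25 -60.0 margin 0.09 [-0.8  0.3  0.5  2.1  0.3  0.2  0. ] [-0.4  0.6  0.7  2.3  0.4  0.7  0.3]
25 -45.0 margin 0.0 [-0.7  0.2  0.2  2.2  0.3  0.1 -0.5] [-0.1  0.5  0.7  2.4  1.3  0.5  0.5]
25 -30.0 margin 0.01 [-0.6  0.1 -0.2  2.2  0.3  0.1 -0.9] [0.1 0.5 0.7 2.4 2.1 0.4 0.8]
25 -15.0 margin -0.0 [-0.9  0.2 -0.7  2.2 -0.6  0.1 -0.5] [0.7 0.5 1.2 2.4 2.  0.4 2.1]
25 15.0 margin 0.03 [ 0.8  0.3 -1.2  2.1 -0.2  0.1  0.9] [ 1.1  0.8 -0.6  2.3  1.3  0.6  2.4]
25 30.0 margin 0.05 [ 0.9  0.4 -0.9  2.  -0.1  0.2  2.1] [ 1.2  0.6 -0.7  2.2  0.3  0.6  2.6]
25 45.0 margin 0.01 [-0.1  0.5 -0.9  1.9 -1.   0.4 -2.6] [1.1 0.8 1.1 2.1 0.4 1.3 2.4]
25 60.0 margin 0.01 [-0.   0.6 -1.3  1.8 -1.   0.8 -2.3] [1.3 1.  1.1 2.  0.7 1.4 2.5]
25 75.0 margin 0.04 [ 0.   0.7  0.7  1.6 -1.   1.1 -2.1] [ 0.1  0.8  1.1  1.9 -1.   1.6 -2. ]
30 -95.0 margin 0.51 [-0.7  0.6  0.7  1.7  0.1  0.6 -0.3] [-0.5  0.8  0.7  2.   0.2  1.  -
[... 1090 characters left out ...]
 0.7  2.2  0.5  0.8 -0.3]
35 -60.0 margin 0.0 [-1.   0.4 -0.4  2.2  0.7  0.1 -1.1] [ 0.   0.7  0.8  2.4  1.5  0.8 -0.3]
35 -45.0 margin 0.06 [-1.   0.2 -0.6  2.3  1.   0.2 -1.5] [ 0.2  0.6  0.8  2.5  2.2  0.8 -0.4]
35 -30.0 10
35 -15.0 9
35 15.0 margin 0.01 [ 1.   0.4 -1.2  2.3 -0.3  0.1 -0.2] [ 1.6  0.7 -0.9  2.4  2.6  0.4  2.6]
35 30.0 margin 0.01 [ 0.6  0.3 -1.2  2.1 -1.   0.1 -2.6] [1.4 0.8 0.2 2.3 1.4 0.8 2.6]
35 45.0 margin 0.01 [ 0.4  0.5 -0.4  2.  -1.   0.5 -2.6] [ 0.9  0.6  0.6  2.2 -0.9  1.1 -2.4]
35 60.0 margin 0.02 [ 0.2  0.6  0.2  1.8 -1.   0.9 -2.3] [ 0.5  0.7  0.9  2.  -1.   1.5 -2.1]
35 75.0 margin 0.01 [ 0.2  0.8  0.6  1.6 -1.   1.2 -2.1] [ 0.3  0.9  0.9  1.9 -1.   1.7 -1.9]
```

```bash
sed -i 's/YB=-.1$/YB=-1.36/' h.py
python3 - <<'E'
from bench import *;from h import *
move_pose(*pose(REST,YR,0,130)); o=get_obs();print(o["clock"],o["joint_positions"].round(2))
for u in(100,70,40,20,0):
    j=inverse_kinematics(*pose(REST,YR,0,u));print(u,None if j is None else j.round(2))
try: move_straight(pose(REST,YR,0,70)[0],feed=120); print("ok70"); 
except IKError as e: print("IKE",e)
o=get_obs();print(o["clock"],o["joint_positions"].round(2))
for n in("side","wrist"): cv2.imwrite(f"pics/{n}1.png",capture(n)["pixels"][:,:,::-1])
E
```

```text
2.3333 [-1.1   0.19  0.54  2.37  1.21  0.23 -0.15]
100 [-1.13  0.27  0.61  2.41  1.67  0.16 -0.63]
70 [-0.82  0.3   0.21  2.43  1.9   0.29 -0.88]
40 [-0.67  0.36  0.03  2.45  2.06  0.38 -1.06]
20 [-0.61  0.41 -0.06  2.47  2.13  0.44 -1.15]
0 [-0.59  0.46 -0.08  2.48  2.22  0.49 -1.25]
ok70
3.3583 [-0.92  0.31  0.35  2.43  1.99  0.25 -0.97]
```

View pics/wrist1.png

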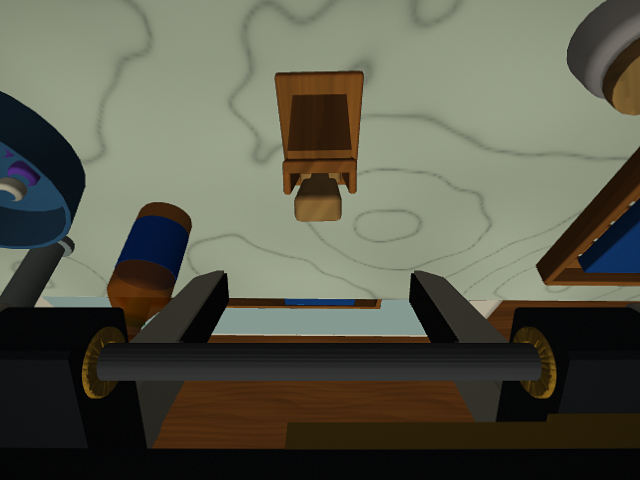

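The wrist view shows the handle end at (318,200), centred between the fingers at (226,280) and (412,280). I'll descend, grip and lift.

Run:
```python
from bench import *;from h import *
g=pose(REST,YR)[0]
print(move_straight(g,feed=80,until_force=12)); o=get_obs();print(o["clock"],o["tool_pos"]-g,o["ft_force"].round(1))
command_gripper(0.0,50); o=get_obs();print(o["grip_width"]*93,o["gripper_force"],o["ft_force"].round(1),o["tool_pos"]-g)
move_straight(g+[0,0,110],feed=100);o=get_obs();print(o["clock"],o["joint_positions"].round(2),o["grip_width"]*93)
c={n:capture(n) for n in("scene","side")}
im=np.hstack([cv2.resize(c["scene"]["pixels"][130:310,320:460],None,fx=2.8,fy=2.8),cv2.resize(c["side"]["pixels"][130:310,220:360],None,fx=2.8,fy=2.8)])
cv2.imwrite("pics/lift.png",im[:,:,::-1])
# expected tip/end positions in crops
t=o["tool_pos"];R=Ro.from_quat(o["orientation"][[1,2,3,0]]).as_matrix()[:,2]
for n,x,off in(("scene",320,0),("side",220,392)): print(n,((proj(c[n],[t+168*R,t-32*R])-[x,130])*2.8+[off,0]).round())
for u in [pose(btip(5,0),YB,160)]: print(inverse_kinematics(*u))
```

```text
False
4.4833 [0.12523138 0.10643812 0.43749687] [ 0.8  0.2 -0.9]
23.761198627272275 49.9299681186676 [-0.1  2.1  1.4] [0.0369419  0.34847925 0.09449113]
7.3917 [-1.22  0.26  0.72  2.4   1.49  0.13 -0.43] 23.92843104691233
scene [[200. 362.]
 [174.  72.]]
side [[694. 200.]
 [550.  66.]]
[-1.00510908  0.56741683  0.89667509  2.01174884  0.25976594  0.7577053
 -0.1740629 ]
```

View pics/lift.png

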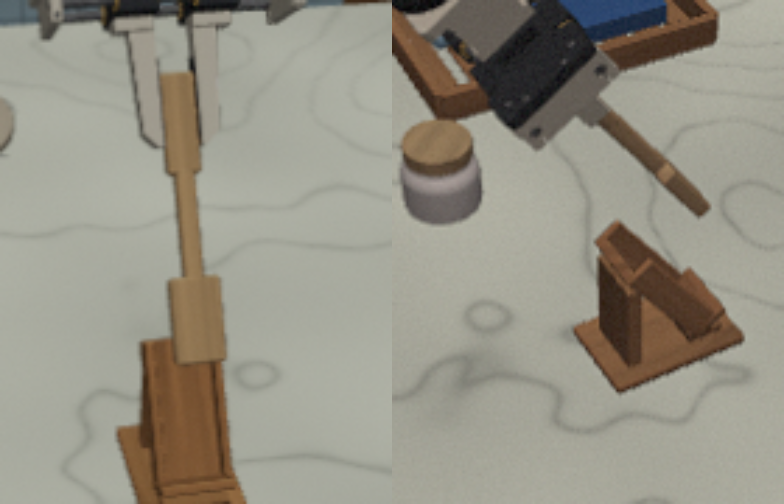

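The lifted stick sits true in the grip: its tip is at (202,360) in the scene crop and (700,205) in the side crop, as predicted. Now I'll stir.

Run:
```python
from bench import *;from h import *
move_pose(*pose(btip(5,0),YB,160));print(get_obs()["clock"])
p,q=pose(btip(5,0),YB)
print("touch",move_straight(p,q,feed=100,until_force=8));o=get_obs();print(o["clock"],(o["tool_pos"]-p).round(1),o["ft_force"].round(1))
fm=0;n=0
for i in range(1,43):
    r=min(40,5+35*i/6); th=-i*np.pi/6
    move_straight(*pose(btip(r,th),YB),feed=75)
    o=get_obs();f=np.linalg.norm(o["ft_force"]);fm=max(fm,f);n=i
    if f>30: print("force",i,o["ft_force"]);break
    if i%12==6: print(i,o["clock"],o["ft_force"].round(1),(o["tool_pos"]-pose(btip(r,th),YB)[0]).round(1))
print("max",fm,n)
c={n:capture(n) for n in("scene","side")}
im=np.hstack([cv2.resize(c["scene"]["pixels"][190:370,140:280],None,fx=2.8,fy=2.8),cv2.resize(c["side"]["pixels"][240:420,350:490],None,fx=2.8,fy=2.8)])
cv2.imwrite("pics/stir.png",im[:,:,::-1])
```

```text
8.625
touch False
10.375 [0.2 0.4 0.3] [-0.1  0.7 -1.6]
6 12.3417 [ 0.9 -0.7 -0.7] [ 0.4  0.3 -0.1]
18 17.4417 [ 0.7 -0.7 -0.4] [ 0.1 -0.1 -0. ]
30 22.5417 [ 0.1 -0.1 -1.1] [ 0.1 -0.2 -0.1]
42 27.6417 [ 0.5 -0.5 -0.9] [ 0.1 -0.1 -0. ]
max 2.5592296688325575 42
```

View pics/stir.png

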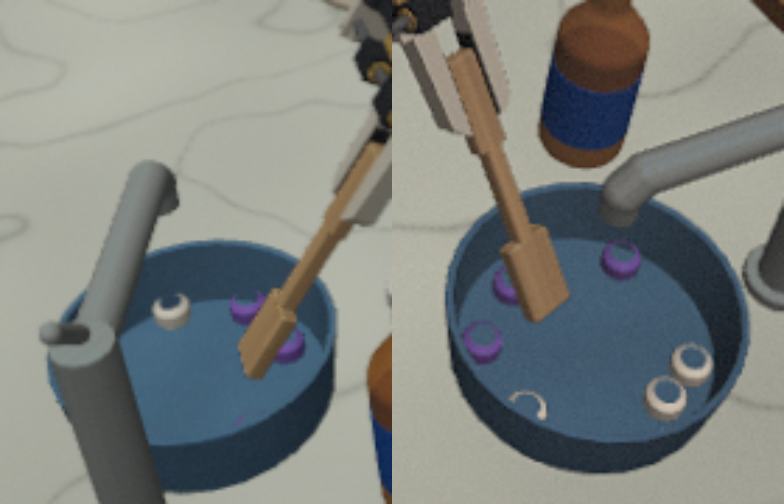

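The beads are all in the bowl and spread to the wall, and the stick is at (255,350) in the scene crop. I'll withdraw it and check the bead displacements before placing it back.

Run:
```python
from bench import *;from h import *
p,q=pose(btip(40,np.pi),YB,150); move_straight(p,q,feed=100)
o=get_obs();print(o["clock"],o["joint_positions"].round(2))
cam=capture("side");c=BOWL[:2]
h=cv2.cvtColor(cam["pixels"],cv2.COLOR_RGB2HSV)
for nm,m in(("lilac",cv2.inRange(h,(125,80,40),(155,255,255))),("white",cv2.inRange(h,(0,0,130),(40,90,255)))):
    m=cv2.morphologyEx(m[305:405,370:478],cv2.MORPH_CLOSE,np.ones((3,3)))
    k,lab,st,ce=cv2.connectedComponentsWithStats(m)
    for i in range(1,k):
        if 8<st[i,4]<400:
            P=onz(cam,[ce[i]+[370,305]],16)[0];d=P[:2]-c;print(nm,st[i,4],P.round(0)[:2],"r",np.hypot(*d).round(0),np.degrees(np.arctan2(d[1],d[0])).round(0))
j=inverse_kinematics(*pose(REST,YR,0,110));print(j)
```

```text
29.3917 [-1.07  0.59  0.91  2.01  0.22  0.78 -0.2 ]
lilac 103 [ 674. -134.] r 73.0 35.0
lilac 96 [ 593. -116.] r 64.0 110.0
lilac 90 [ 550. -147.] r 71.0 155.0
white 349 [611. -42.] r 135.0 92.0
white 69 [ 666. -227.] r 72.0 -44.0
white 76 [ 635. -239.] r 66.0 -71.0
white 19 [ 559. -204.] r 62.0 -154.0
[-0.49832905  0.22169102 -0.18658182  2.36107651  1.45105636  0.39949235
 -0.41790976]
```

Run:
```python
from bench import *;from h import *
g,q=pose(REST,YR)
move_pose(g+[0,0,110],q);o=get_obs();print(o["clock"],o["joint_positions"].round(2),(o["tool_pos"]-g).round(1))
move_straight(g+[0,0,25],q,feed=80)
print(move_straight(g+[0,0,.3],q,feed=30,until_force=8));o=get_obs();print(o["clock"],(o["tool_pos"]-g).round(1),o["ft_force"].round(1),o["joint_positions"].round(2))
c={n:capture(n) for n in("scene","side")}
im=np.hstack([cv2.resize(c["scene"]["pixels"][180:340,320:460],None,fx=2.8,fy=2.8),cv2.resize(c["side"]["pixels"][140:300,220:360],None,fx=2.8,fy=2.8)])
cv2.imwrite("pics/home.png",im[:,:,::-1])
```

```text
30.575 [-0.5   0.22 -0.18  2.36  1.45  0.4  -0.42] [  0.8  -0.9 109.9]
True
32.6167 [ 0.1 -0.1  0. ] [-1.8  0.3  4.1] [-0.41  0.47 -0.34  2.47  2.07  0.59 -1.09]
```

View pics/home.png

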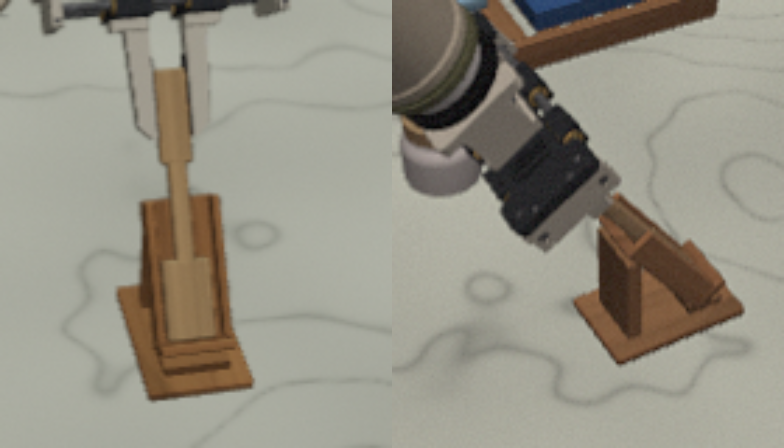

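The stick lies in the trough with its tip on the foot ledge (scene crop (190,340)), as at the start. I'll release it and back off.

Run:
```python
from bench import *;from h import *
g,q=pose(REST,YR)
command_gripper(1.0); sleep(.3); move_straight(g+[0,0,140],q,feed=100); sleep(.5)
o=get_obs();print(o["clock"],o["grip_width"])
c={n:capture(n) for n in("scene","side")}
im=np.hstack([cv2.resize(c["scene"]["pixels"][180:370,140:420],None,fx=1.4,fy=1.4),cv2.resize(c["side"]["pixels"][180:370,220:500],None,fx=1.4,fy=1.4)])
cv2.imwrite("pics/end.png",im[:,:,::-1])
```

```text
36.25 0.9970375193382256
```

View pics/end.png

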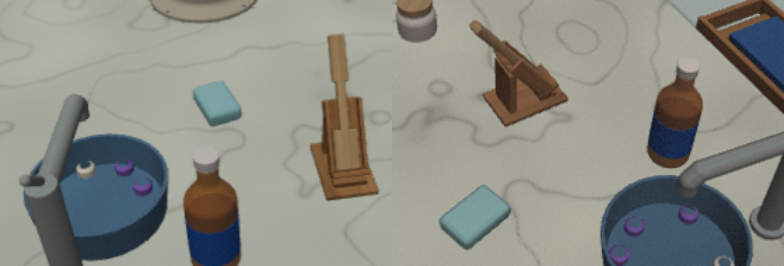

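The stick is home and free at (345,110), and the bottle, soap and bowl are in place.

```bash
python3 -c "
from bench import *
print(sign_off())"
```

```text
the job is handed in; nothing more can be done
None
```

I stirred three full clockwise turns, kept all six beads in the bowl, laid the stick back in its rest and let go, and handed the job in after about 36 s; it returned no verdict.

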